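# Slide the spoon-rest holder off its counter track and set it in the draining tray

### The arm

A 6-joint arm with a two-finger parallel gripper is mounted at the origin on the work surface. World frame = base frame: x ahead of the robot, y to its left, z up, the work surface at z = 0. Lengths are in m, angles in rad, forces in N, time in s.
With the tool pointing down it reaches from about 0.325 to 0.775 m from the base axis. Payload 9.3 kg.
Tool frame: the origin (TCP) lies midway between the tips of the shut fingers; the grasp point (between the pads) lies 19 mm behind it; z points along the fingers, y is the direction in which the jaws open and shut (so a half turn about z gives the same grasp; the last joint's range is limited). The gripper opens to 85 mm and grips with 20 to 120 N. Pads are 22 mm wide; open, the fingers measure 114 mm over their backs; the gripper's body (76 mm by 85 mm) begins 54 mm behind the grasp point. The pads swing forward as they close: fully open they stand 13 mm farther back than shut.
Start: joints at [-1.468, 0.259, 0.021, 1.334, 0, 1.418], TCP at [0.139, -0.532, 0.231] pointing down, gripper open.
Joint ranges: [-3.04, 3.04], [-0.91, 1.82], [-1.04, 1.36], [-1.92, 1.95], [-1.52, 1.45], [-3.14, 3.14]. Speed limits (rad/s): [2.22, 2.22, 2.79, 3.14, 3.14, 3.14].

### API

Orientations are given as a 3x3 rotation matrix whose columns are the frame's x, y, z axes.
In Python, from plant import env, imaging gives the robot as it stands.
- The arm moves only by the tool servo_tool, never from a script. Its argument "moves" is a list of rows, each an object of numbers: "x", "y", "z": the shift along the tool's x, y, z in mm; "rx", "ry", "rz": the turn, a rotation vector about the tool's x, y, z in degrees; "hand": the opening, from 0 (shut) to 1 (fully open). In form: [{"x": .., "y": .., "z": .., "rx": .., "ry": .., "rz": .., "hand": ..}, ...]. A call has 1 to 20 rows; each row is the pose to reach, as a shift and turn from the pose commanded when the call began, along the tool's axes at that moment; what a row does not reach only later rows make up. A row lasts 1/12 s, in which the tool goes at most 41.7 mm and 7.16 degrees, less where a joint would pass 70% of its speed; a pose out of reach is approached as far as the arm can. A call with a gripper value outside its range is refused whole. The fingers move at their own pace and stop on an object; "force" is the grip in N (left out, the last holds). Time passes only in rows, so rows that repeat a pose let the fingers close. It gives the time, the measured TCP pose, the force and the opening at its end, in the units of the state.
- env.get_state(): the state, without advancing time (a new reading comes with each control period).
- imaging.camera(name): name is "side" or "top"; returns a dict with "image" (480x640x3 uint8, blue, green, red), "camera_matrix" (3x3 intrinsics, pixels), "pose" (4x4, takes a point from camera to world coordinates). Camera axes: x right, y down, z forward; pixel columns grow to the right and rows downward; lengths in m; the calibration is good to about 2 mm. A picture is of the moment at which its call begins. There is no depth.
- env.sign_off(): hands the job in, once; it reports no verdict.
The state is a dict: "time_s": time; "joint_pos": joint angles; "joint_velocities": joint speeds; "joint_efforts": joint torques, N m; "tcp_pos": TCP position; "orientation": TCP orientation; "force": force on the tool from outside, world axes, zero at the start; "ft_torque": the same for the moment, N m; "finger_gap": finger opening in m.
Only numpy, scipy, OpenCV 4.12 (cv2) and the standard library are available. Lean on these libraries where they do the work, as an engineer would, in place of code of your own. Each camera call takes 0.05 s, during which the arm holds its last target. There are 200 camera calls.

### The job

Take the wooden spoon-rest holder off its aluminium T-track for washing: push it along the track, without gripping it, right up against the stop at the open end; then grip it, lift it straight out through the gap and set it down, not dropped, upright on its foot in the shallow steel draining tray. Leave everything else on the counter where it is.

Things in the scene. Friction and masses are not known exactly. Their poses are not given: they have to be found in the camera images.
- holder: Loose beech spoon-rest holder, 0.14 to 0.28 kg, captive in the track. Origin: centre of its foot's underside; x along the track to the open end, z up. Foot 64 (x) x 46 x 8 thick; neck 18 wide, height 8-24; plate 64 x 60, height 24-36; rib 64 x 24, height 36-80. A solid ledge 80 wide juts forward at x 30-85, height 44-52, with raised edges to 58. Slides with light friction, under 4 N.
- holder_rib (a point): Place to grip the holder: middle of its upright rib, 60 mm above the foot's underside. The rib is 64 long (holder x), 24 thick (y, the direction to grip across), its top 20 mm above this point. Same axes as the holder.
- holder_tail (a point): Place to push: centre of the plate's edge on the holder's flat tail face, 32 mm behind its origin (x = -32) and 32 mm above the foot's underside. Foot, neck, plate and rib all end flush here. Pushed at this height or a little above it does not jam.
- track: Fixed aluminium T-track, 360 long (x) x 70 wide. Origin: centre of its underside; +x to the open end. Channel floor 8 mm, lip undersides 20 mm, lip tops 26 mm above the counter; channel 50 wide. Nothing at the closed end (x = -180) stands above 28 mm, so fingers 32 mm or more above the counter clear it.
- track_slot (a point): Middle of the track's length, at the height of the lip tops, 26 mm above the counter. The slot between the lips is 22 wide; the foot has 4 mm of vertical play and 2 mm each side. Same axes as the track.
- track_open_end (a point): End of the track floor (track x = 180). Near it a clamped, rigid end piece: sleeve lips (tops 28 mm high), a 69 mm gap without lips, a stop 46 mm high. Its place, NOT reported, varies over 40 mm: stop face at track x 119 to 159, so holder origin at x 87 to 127 when butting. The foot comes out only within 4 mm of butting: push until the stop is felt.
- tray: Fixed shallow dark steel draining tray, 140 (x) x 200 (y), rim 20 high, walls and floor 4 thick. Origin: centre of its underside; inner floor at 4 mm. It and the muffin tin may swap sides.
- tin: Fixed aluminium muffin tin, 140 (x) x 200 (y) x 30 high, six cups; not to be used. Origin: centre of its underside.
- spatula: Loose bystander: red spatula, 200 long along its x, lying between the tray and the tin. Origin at its middle, underneath.
- whisk: Loose bystander: wire whisk with wooden handle, 200 long along its x, 44 high, lying beyond the track. Origin at its middle, underneath.
- canister: Loose bystander: clear canister with metal lid, 106 across, 145 high, beyond the track. Origin: centre of its underside.
- bowl: Loose bystander: white bowl, 150 across, 65 high, to the right of the track. Origin: centre of its underside.
- jar: Loose bystander: closed glass jar, 70 across, 110 high, beyond the track. Origin: centre of its underside.
- mug: Loose bystander: white mug, 80 across, 85 high, to the left of the track. Origin: centre of its underside.
Things that resemble listed ones, but are neither listed nor needed, are in the scene too. What is shaped like the tray but blue is not meant.

How it is judged:
On the way, in this order (a step that is already met when the one before it is completed fails the run):
1. the holder has slid into the gap at the open end, still seated in the track (x of holder in the frame of track above 0.08 m and z of holder in the frame of track below 0.014 m and y of holder in the frame of track between -0.01 and 0.01 m), for 0.2 s.
2. the holder is lifted out of the track, upright, by the gripper (z of holder in the frame of track above 0.05 m and angle between holder's own z axis and vertical below 0.35 rad and contact force between the fingers and holder above 0.5 N), for 0.1 s.
At the end, for the whole second after the job is handed in: The holder stands at rest and released in the draining tray, its foot flat on the tray's inner floor (underside 0 to 9 mm above the tray's underside, upright within 0.08 rad), wholly inside the rim (x of holder in the frame of tray between -0.06 and 0.06 m and y of holder in the frame of tray between -0.09 and 0.09 m and z of holder in the frame of tray between 0 and 0.009 m and angle between holder's own z axis and vertical below 0.08 rad and linear speed of holder below 0.02 m/s and angular speed of holder below 0.1 rad/s and contact force between holder and tray above 0.5 N); the robot touches nothing.
It fails at once if the holder is gripped (grasp point inside its rib or its ledge, with contact) while it is still short of the gap, held by the lips of the track (y of holder in the frame of track between -0.02 and 0.02 m and x of holder in the frame of track below 0.072 m and z of holder in the frame of track below 0.02 m and contact force between the fingers and holder above 0.5 N and ((x of the grasp point in the frame of holder between -0.034 and 0.034 m and y of the grasp point in the frame of holder between -0.014 and 0.014 m and z of the grasp point in the frame of holder below 0.094 m) or (x of the grasp point in the frame of holder between 0.03 and 0.087 m and y of the grasp point in the frame of holder between -0.042 and 0.042 m and z of the grasp point in the frame of holder below 0.066 m))).
It fails at once if the holder is dropped or flung (faster than 0.45 m/s while the robot does not touch it) (linear speed of holder above 0.45 m/s and contact force between each of the fingers, the arm and holder below 0.1 N).
It fails at once if a bystander is moved by more than 25 mm (distance of any of spatula, whisk, canister, bowl, jar, mug from where it was at the start of the episode above 0.025 m).
It also fails if it takes over 54 s, if anything falls off the work surface, if the arm or the gripper's body presses on something with over 40 N, if the wrist force passes 120 N, or if a joint passes its speed limit or range.

## Working session

There is one attempt and no reset: what is moved stays moved. The work goes in short steps, Python scripts to look and compute and a tool call to move; the robot and the scene stay as the last step left them, time stands still between calls to the robot, and variables do not carry over. Pictures are saved under pics/ and viewed, about 8 in all and at most 12, crops included, and the job is handed in when it is done.

Besides the shell and the picture viewer there is one more tool, called after "Request:" by a JSON object that holds its "method" and its "body". servo_tool: Moves the arm, as the interface text tells. Its arguments: {"type":"object","properties":{"moves":{"type":"array","items":{"type":"object","properties":{"x":{"type":"number"},"y":{"type":"number"},"z":{"type":"number"},"rx":{"type":"number"},"ry":{"type":"number"},"rz":{"type":"number"},"hand":{"type":"number"}}}},"force":{"type":"number"}},"required":["moves"]}

```bash
mkdir -p pics; ls; python3 - <<'E'
from plant import env, imaging
import cv2, numpy as np
np.set_printoptions(precision=4,suppress=True)
s=env.get_state(); print(s)
for n in ("side","top"):
    c=imaging.camera(n); cv2.imwrite(f"pics/{n}0.png",c["image"]); print(n,c["camera_matrix"],c["pose"])
E
```

```text
pics
{'time_s': 0.0, 'joint_pos': array([-1.4676,  0.2592,  0.0207,  1.3337,  0.    ,  1.4182]), 'joint_velocities': array([-0.0013, -0.0012,  0.0006,  0.001 , -0.0002,  0.0014]), 'joint_efforts': array([ -0.0011, -55.5636,  34.4526,   0.0137,  -0.0001,  -0.    ]), 'tcp_pos': array([ 0.1391, -0.5318,  0.2307]), 'orientation': array([[ 0.9675,  0.2531, -0.0001],
       [ 0.2531, -0.9675,  0.0013],
       [ 0.0002, -0.0013, -1.    ]]), 'force': array([-0.0524,  0.4661,  0.8656]), 'ft_torque': array([0.008 , 0.0085, 0.0354]), 'finger_gap': 0.08534382843810412}
side [[434.4873   0.     328.1965]
 [  0.     434.4873 236.8624]
 [  0.       0.       1.    ]] [[-0.7261 -0.4488  0.521  -0.1059]
 [-0.6876  0.4796 -0.5452  0.6222]
 [-0.0052 -0.7541 -0.6568  0.8842]
 [ 0.      0.      0.      1.    ]]
top [[604.8752   0.     313.6549]
 [  0.     604.8752 234.2304]
 [  0.       0.       1.    ]] [[-0.0169 -0.9979  0.0627  0.4585]
 [-0.9999  0.017   0.0007 -0.0427]
 [-0.0017 -0.0627 -0.998   1.7351]
 [ 0.      0.      0.      1.    ]]
```

View pics/top0.png

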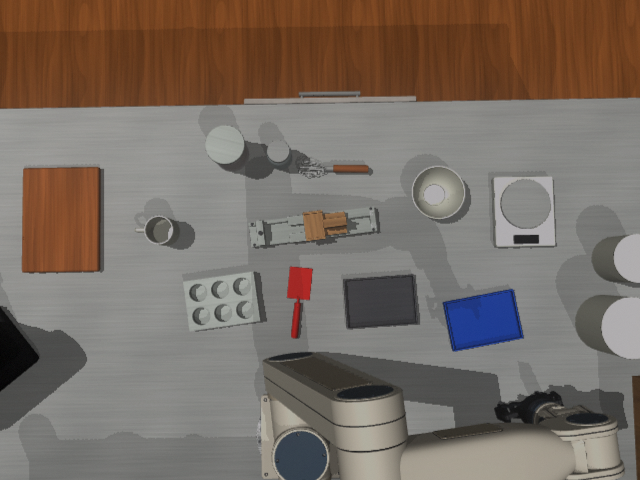

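View pics/side0.png

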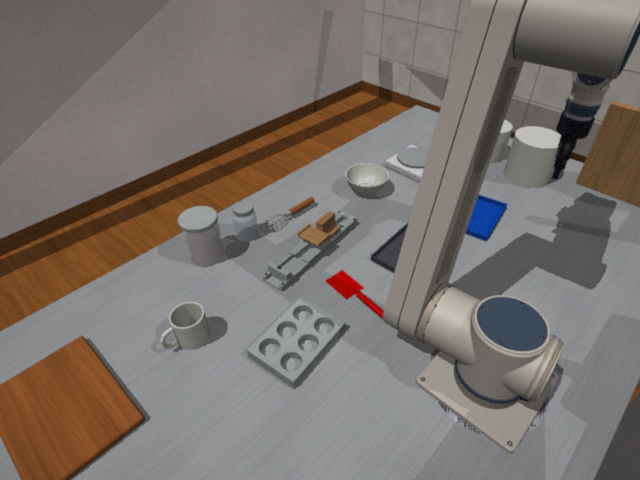

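The top view shows the track from (250,235) to (379,218), the holder near (325,225), the tray near (381,301) and the tin on its left. I'll zoom in on both views.

```bash
python3 - <<'E'
import cv2, numpy as np
a=cv2.imread("pics/top0.png")[185:340,235:430]; b=cv2.imread("pics/side0.png")[200:295,255:370]
a=cv2.resize(a,None,fx=4,fy=4,interpolation=cv2.INTER_CUBIC)[:600]
a=a[:320]
b=cv2.resize(b,None,fx=5,fy=5,interpolation=cv2.INTER_CUBIC)
cv2.imwrite("pics/cropt.png",a);cv2.imwrite("pics/crops.png",b);print(a.shape,b.shape)
E
```

```text
(320, 780, 3) (475, 575, 3)
```

View pics/cropt.png

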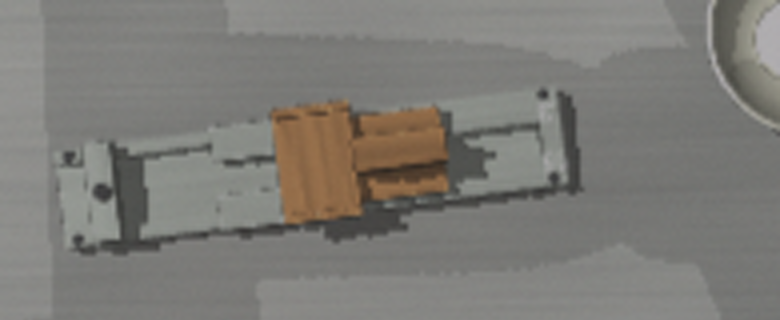

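View pics/crops.png

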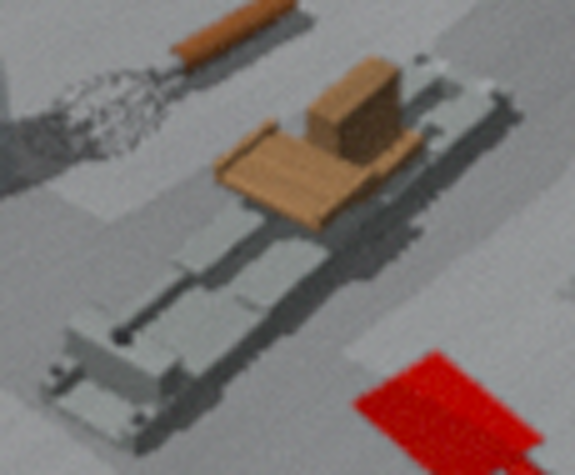

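```bash
cat > h.py <<'E'
import numpy as np
from plant import env, imaging
np.set_printoptions(precision=4,suppress=True)
def p2w(c,u,v,z):
    d=c["pose"][:3,:3]@np.linalg.solve(c["camera_matrix"],[u,v,1.]);o=c["pose"][:3,3]
    return o+d*(z-o[2])/d[2]
def w2p(c,p):
    q=c["camera_matrix"]@(c["pose"][:3,:3].T@(np.array(p)-c["pose"][:3,3]));return q[:2]/q[2]
E
python3 - <<'E'
from h import *
c=imaging.camera("top")
f=lambda u,v,z:p2w(c,235+u/4-.4,185+v/4-.4,z)[:2]
print("rib",*[f(u,v,.088) for u,v in((352,134),(443,122),(447,160),(357,170))])
print("ledge",*[f(u,v,.066) for u,v in((272,108),(348,101),(361,215),(286,223))])
print("plate tail",f(437,106,.044),f(448,192,.044))
print("trackR",f(558,92,.008),f(576,192,0.008),"lip",f(540,92,.026),f(562,186,.026))
print("trackL",f(57,152,.008),f(75,250,.008))
print("stop",f(110,143,.046),f(121,238,.046), "lipstart",f(212,127,.028),f(220,224,.028))
print("tray",*[p2w(c,u,v,.02)[:2] for u,v in((344,281),(415,275),(418,323),(348,328))])
E
```

```text
rib [ 0.6057 -0.0668] [ 0.6129 -0.1291] [ 0.5868 -0.1313] [ 0.581  -0.0697]
ledge [ 0.6267 -0.012 ] [ 0.6307 -0.0647] [ 0.5514 -0.0723] [ 0.5468 -0.0204]
plate tail [ 0.6284 -0.1274] [ 0.5677 -0.1339]
trackR [ 0.6406 -0.2162] [ 0.5685 -0.2274] lip [ 0.6389 -0.2016] [ 0.5718 -0.2156]
trackL [0.6035 0.1435] [0.5331 0.1314]
stop [0.606  0.1022] [0.5393 0.0953] lipstart [0.6177 0.0314] [0.5489 0.0267]
tray [ 0.4323 -0.1251] [ 0.4458 -0.3262] [ 0.311  -0.3309] [ 0.3003 -0.1337]
```

```bash
cat >> h.py <<'E'
from scipy.spatial.transform import Rotation as Ro
C=np.array([.589,-.042]); YAW=np.radians(95.8)
def goal(s,z,tilt=0,lat=0,yaw=YAW):
    d=np.array([np.cos(yaw),np.sin(yaw),0]);n=np.array([-d[1],d[0],0])
    D=np.array([np.cos(YAW),np.sin(YAW)])
    x=d;zz=np.array([0,0,-1.]);R=np.c_[x,np.cross(zz,x),zz]
    return np.r_[C+s*D+lat*np.array([-D[1],D[0]]),z],R@Ro.from_rotvec([0,np.radians(tilt),0]).as_matrix()
def delta(p,R):
    s=env.get_state();R0=s["orientation"]
    print("t",s["time_s"],"target",p,"shift mm",(R0.T@(p-s["tcp_pos"])*1000).round(1),"turn deg",np.degrees(Ro.from_matrix(R0.T@R).as_rotvec()).round(2),"F",s["force"])
E
python3 - <<'E'
from h import *
delta(*goal(-.135,.15)); delta(*goal(-.135,.15,10)); delta(*goal(-.135,.042,10))
E
```

```text
t 0.15 target [ 0.6026 -0.1763  0.15  ] shift mm [ 538.4 -226.6   81.1] turn deg [ -0.04  -0.05 -81.14] F [ 0.509   0.5045 -0.7296]
t 0.15 target [ 0.6026 -0.1763  0.15  ] shift mm [ 538.4 -226.6   81.1] turn deg [  7.04   8.22 -80.93] F [ 0.509   0.5045 -0.7296]
t 0.15 target [ 0.6026 -0.1763  0.042 ] shift mm [ 538.4 -226.5  189.1] turn deg [  7.04   8.22 -80.93] F [ 0.509   0.5045 -0.7296]
```

Request:
{"method": "servo_tool", "body": {"moves": [{"x": 538, "y": -227, "z": 81, "rx": 7.04, "ry": 8.22, "rz": -80.9, "hand": 0}, {"x": 538, "y": -227, "z": 81, "rx": 7.04, "ry": 8.22, "rz": -80.9, "hand": 0}, {"x": 538, "y": -227, "z": 81, "rx": 7.04, "ry": 8.22, "rz": -80.9, "hand": 0}, {"x": 538, "y": -227, "z": 81, "rx": 7.04, "ry": 8.22, "rz": -80.9, "hand": 0}, {"x": 538, "y": -227, "z": 81, "rx": 7.04, "ry": 8.22, "rz": -80.9, "hand": 0}, {"x": 538, "y": -227, "z": 81, "rx": 7.04, "ry": 8.22, "rz": -80.9, "hand": 0}, {"x": 538, "y": -227, "z": 81, "rx": 7.04, "ry": 8.22, "rz": -80.9, "hand": 0}, {"x": 538, "y": -227, "z": 81, "rx": 7.04, "ry": 8.22, "rz": -80.9, "hand": 0}, {"x": 538, "y": -227, "z": 81, "rx": 7.04, "ry": 8.22, "rz": -80.9, "hand": 0}, {"x": 538, "y": -227, "z": 81, "rx": 7.04, "ry": 8.22, "rz": -80.9, "hand": 0}, {"x": 538, "y": -227, "z": 81, "rx": 7.04, "ry": 8.22, "rz": -80.9, "hand": 0}, {"x": 538, "y": -227, "z": 81, "rx": 7.04, "ry": 8.22, "rz": -80.9, "hand": 0}, {"x": 538, "y": -227, "z": 81, "rx": 7.04, "ry": 8.22, "rz": -80.9, "hand": 0}, {"x": 538, "y": -227, "z": 81, "rx": 7.04, "ry": 8.22, "rz": -80.9, "hand": 0}, {"x": 538, "y": -227, "z": 81, "rx": 7.04, "ry": 8.22, "rz": -80.9, "hand": 0}, {"x": 538, "y": -227, "z": 81, "rx": 7.04, "ry": 8.22, "rz": -80.9, "hand": 0}, {"x": 538, "y": -227, "z": 81, "rx": 7.04, "ry": 8.22, "rz": -80.9, "hand": 0}, {"x": 538, "y": -227, "z": 81, "rx": 7.04, "ry": 8.22, "rz": -80.9, "hand": 0}]}}

```text
time_s: 1.65
tcp_pos: [0.6014, -0.1772, 0.1504]
orientation: [[-0.098, 0.995, -0.018], [0.98, 0.1, 0.172], [0.173, -0.001, -0.985]]
force: [0.5, -0.7, 0.4]
finger_gap: -0.0002
```

```bash
python3 - <<'E'
from h import *
import cv2
delta(*goal(-.135,.045,10))
a=imaging.camera("top")["image"][180:280,230:420];b=imaging.camera("side")["image"][150:300,230:420]
k=lambda i:cv2.resize(i,None,fx=4,fy=4,interpolation=cv2.INTER_CUBIC)
a=cv2.resize(a,None,fx=2.1,fy=2.1);b=cv2.resize(b,None,fx=2.1,fy=2.1);cv2.imwrite("pics/p1.png",np.hstack([cv2.copyMakeBorder(a,0,b.shape[0]-a.shape[0],0,0,0),b]))
E
```

```text
t 1.65 target [ 0.6026 -0.1763  0.045 ] shift mm [-17.4   1.4 103.9] turn deg [-0.02  0.07 -0.08] F [ 0.5138 -0.6747  0.4156]
```

View pics/p1.png

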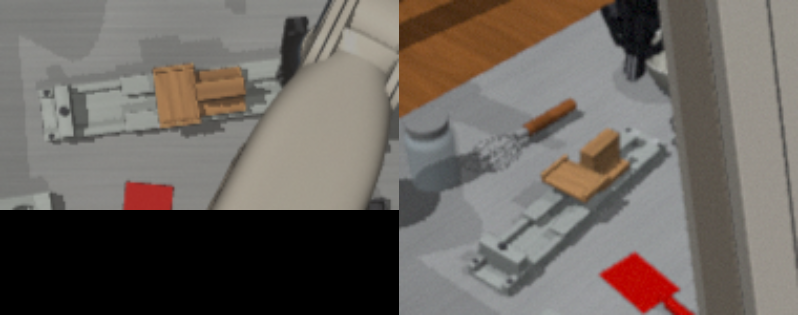

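The tool sits behind the tail with a clear path, so I'm descending.

Request:
{"method": "servo_tool", "body": {"moves": [{"x": -6, "y": 1, "z": 35, "hand": 0}, {"x": -12, "y": 1, "z": 70, "hand": 0}, {"x": -17, "y": 1, "z": 104, "hand": 0}, {"x": -17, "y": 1, "z": 104, "hand": 0}, {"x": -17, "y": 1, "z": 104, "hand": 0}]}}

```text
invalid input
```

```bash
python3 - <<'E'
from h import *
print(env.get_state()["tcp_pos"])
delta(*goal(-.105,.045,10));delta(*goal(.03,.045,10))
E
```

```text
[ 0.6014 -0.1776  0.1508]
t 1.75 target [ 0.5996 -0.1465  0.045 ] shift mm [ 12.5   1.3 109.6] turn deg [ 0.03  0.08 -0.13] F [0.2533 0.4898 1.1564]
t 1.75 target [ 0.586  -0.0122  0.045 ] shift mm [145.5   1.  132.8] turn deg [ 0.03  0.08 -0.13] F [0.2533 0.4898 1.1564]
```

Request:
{"method": "servo_tool", "body": {"moves": [{"x": -6, "y": 1, "z": 35, "rx": 0, "ry": 0, "rz": 0, "hand": 0}, {"x": -12, "y": 1, "z": 70, "rx": 0, "ry": 0, "rz": 0, "hand": 0}, {"x": -17, "y": 1, "z": 104, "rx": 0, "ry": 0, "rz": 0, "hand": 0}, {"x": -17, "y": 1, "z": 104, "rx": 0, "ry": 0, "rz": 0, "hand": 0}, {"x": -17, "y": 1, "z": 104, "rx": 0, "ry": 0, "rz": 0, "hand": 0}]}}

```text
time_s: 2.17
tcp_pos: [0.6018, -0.1756, 0.0446]
orientation: [[-0.097, 0.995, -0.02], [0.98, 0.099, 0.173], [0.174, -0.003, -0.985]]
force: [-0.4, -0.5, 1.1]
finger_gap: 0.0002
```

```bash
python3 - <<'E'
from h import *
print(env.get_state()["tcp_pos"])
delta(*goal(-.095,.045,10));delta(*goal(.0,.045,10))
E
```

```text
[ 0.6018 -0.1756  0.0446]
t 2.1667 target [ 0.5986 -0.1365  0.045 ] shift mm [38.6  0.7  6.4] turn deg [-0.12 -0.04 -0.13] F [-0.3905 -0.525   1.0996]
t 2.1667 target [ 0.589 -0.042  0.045] shift mm [132.2   0.5  23. ] turn deg [-0.12 -0.04 -0.13] F [-0.3905 -0.525   1.0996]
```

Request:
{"method": "servo_tool", "body": {"moves": [{"x": 8, "y": 0, "z": 1.4, "rx": 0, "ry": 0, "rz": 0, "hand": 0}, {"x": 16, "y": 0, "z": 2.8, "rx": 0, "ry": 0, "rz": 0, "hand": 0}, {"x": 24, "y": 0, "z": 4.2, "rx": 0, "ry": 0, "rz": 0, "hand": 0}, {"x": 30, "y": 0, "z": 5.2, "rx": 0, "ry": 0, "rz": 0, "hand": 0}, {"x": 36, "y": 0, "z": 6.2, "rx": 0, "ry": 0, "rz": 0, "hand": 0}, {"x": 42, "y": 0, "z": 7.3, "rx": 0, "ry": 0, "rz": 0, "hand": 0}, {"x": 49, "y": 0, "z": 8.5, "rx": 0, "ry": 0, "rz": 0, "hand": 0}, {"x": 56, "y": 0, "z": 9.8, "rx": 0, "ry": 0, "rz": 0, "hand": 0}, {"x": 64, "y": 0, "z": 11.2, "rx": 0, "ry": 0, "rz": 0, "hand": 0}, {"x": 72, "y": 0, "z": 12.6, "rx": 0, "ry": 0, "rz": 0, "hand": 0}, {"x": 80, "y": 0, "z": 14, "rx": 0, "ry": 0, "rz": 0, "hand": 0}, {"x": 88, "y": 0, "z": 15.4, "rx": 0, "ry": 0, "rz": 0, "hand": 0}, {"x": 96, "y": 0, "z": 16.8, "rx": 0, "ry": 0, "rz": 0, "hand": 0}, {"x": 104, "y": 0, "z": 18.2, "rx": 0, "ry": 0, "rz": 0, "hand": 0}, {"x": 112, "y": 0, "z": 19.6, "rx": 0, "ry": 0, "rz": 0, "hand": 0}, {"x": 120, "y": 0, "z": 21, "rx": 0, "ry": 0, "rz": 0, "hand": 0}, {"x": 128, "y": 0, "z": 22.4, "rx": 0, "ry": 0, "rz": 0, "hand": 0}, {"x": 132, "y": 0, "z": 23, "rx": 0, "ry": 0, "rz": 0, "hand": 0}]}}

```text
time_s: 3.67
tcp_pos: [0.5892, -0.0404, 0.0449]
orientation: [[-0.1, 0.995, -0.018], [0.98, 0.101, 0.172], [0.173, -0.001, -0.985]]
force: [-0.4, -2.2, 1.8]
finger_gap: -0.0001
```

```bash
python3 - <<'E'
from h import *
import cv2
delta(*goal(.05,.045,10))
a=imaging.camera("top")["image"][180:280,230:420];b=imaging.camera("side")["image"][150:300,230:420]
a=cv2.resize(a,None,fx=2.1,fy=2.1);b=cv2.resize(b,None,fx=2.1,fy=2.1);cv2.imwrite("pics/p2.png",np.hstack([cv2.copyMakeBorder(a,0,b.shape[0]-a.shape[0],0,0,0),b]))
E
```

```text
t 3.6667 target [0.5839 0.0077 0.045 ] shift mm [47.7 -0.4  8.3] turn deg [-0.03  0.03  0.01] F [-0.3968 -2.1886  1.8102]
```

View pics/p2.png

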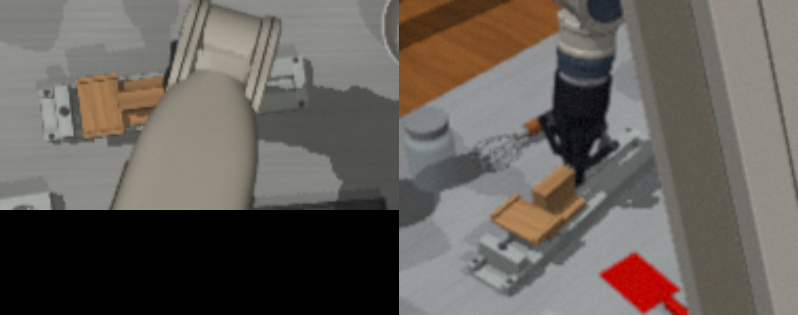

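The holder slides ahead of the fingers with about 2 N of drag. I'll keep pushing, and slow down near the expected stop.

Request:
{"method": "servo_tool", "body": {"moves": [{"x": 8, "y": 0, "z": 1.4, "rx": 0, "ry": 0, "rz": 0, "hand": 0}, {"x": 16, "y": 0, "z": 2.8, "rx": 0, "ry": 0, "rz": 0, "hand": 0}, {"x": 24, "y": 0, "z": 4.2, "rx": 0, "ry": 0, "rz": 0, "hand": 0}, {"x": 30, "y": 0, "z": 5.2, "rx": 0, "ry": 0, "rz": 0, "hand": 0}, {"x": 36, "y": 0, "z": 6.3, "rx": 0, "ry": 0, "rz": 0, "hand": 0}, {"x": 41, "y": 0, "z": 7.2, "rx": 0, "ry": 0, "rz": 0, "hand": 0}, {"x": 45, "y": 0, "z": 7.9, "rx": 0, "ry": 0, "rz": 0, "hand": 0}, {"x": 49, "y": 0, "z": 8.6, "rx": 0, "ry": 0, "rz": 0, "hand": 0}]}}

```text
time_s: 4.43
tcp_pos: [0.5846, 0.0082, 0.045]
orientation: [[-0.099, 0.995, -0.017], [0.98, 0.101, 0.172], [0.173, -0.0, -0.985]]
force: [0.2, -2.2, 0.7]
finger_gap: -0.0001
```

Request:
{"method": "servo_tool", "body": {"moves": [{"x": 2, "y": 0, "z": 0.35, "rx": 0, "ry": 0, "rz": 0, "hand": 0}, {"x": 4, "y": 0, "z": 0.7, "rx": 0, "ry": 0, "rz": 0, "hand": 0}, {"x": 6, "y": 0, "z": 1, "rx": 0, "ry": 0, "rz": 0, "hand": 0}, {"x": 8, "y": 0, "z": 1.4, "rx": 0, "ry": 0, "rz": 0, "hand": 0}]}}

```text
time_s: 4.77
tcp_pos: [0.5838, 0.0158, 0.045]
orientation: [[-0.099, 0.995, -0.017], [0.98, 0.1, 0.172], [0.173, -0.0, -0.985]]
force: [0.5, -1.4, 0.8]
finger_gap: 0.0001
```

Request:
{"method": "servo_tool", "body": {"moves": [{"x": 1.5, "y": 0, "z": 0.3, "rx": 0, "ry": 0, "rz": 0, "hand": 0}, {"x": 3, "y": 0, "z": 0.5, "rx": 0, "ry": 0, "rz": 0, "hand": 0}, {"x": 4.5, "y": 0, "z": 0.8, "rx": 0, "ry": 0, "rz": 0, "hand": 0}]}}

```text
time_s: 5.02
tcp_pos: [0.5833, 0.0204, 0.045]
orientation: [[-0.099, 0.995, -0.017], [0.98, 0.1, 0.172], [0.173, -0.0, -0.985]]
force: [-0.0, -2.2, 0.3]
finger_gap: 0.0001
```

Request:
{"method": "servo_tool", "body": {"moves": [{"x": 1.5, "y": 0, "z": 0.3, "rx": 0, "ry": 0, "rz": 0, "hand": 0}, {"x": 3, "y": 0, "z": 0.5, "rx": 0, "ry": 0, "rz": 0, "hand": 0}]}}

```text
time_s: 5.18
tcp_pos: [0.583, 0.0235, 0.045]
orientation: [[-0.099, 0.995, -0.017], [0.98, 0.101, 0.172], [0.173, -0.0, -0.985]]
force: [-0.4, -1.8, 0.4]
finger_gap: -0.0
```

Request:
{"method": "servo_tool", "body": {"moves": [{"x": 1.5, "y": 0, "z": 0.3, "rx": 0, "ry": 0, "rz": 0, "hand": 0}, {"x": 3, "y": 0, "z": 0.5, "rx": 0, "ry": 0, "rz": 0, "hand": 0}]}}

```text
time_s: 5.35
tcp_pos: [0.5826, 0.0249, 0.045]
orientation: [[-0.098, 0.995, -0.018], [0.981, 0.1, 0.168], [0.169, -0.001, -0.986]]
force: [-1.4, -15.9, 2.0]
finger_gap: 0.0
```

Request:
{"method": "servo_tool", "body": {"moves": [{"x": 1.5, "y": 0, "z": 0.3, "rx": 0, "ry": 0, "rz": 0, "hand": 0}, {"x": 3, "y": 0, "z": 0.5, "rx": 0, "ry": 0, "rz": 0, "hand": 0}]}}

```text
time_s: 5.52
tcp_pos: [0.5826, 0.0252, 0.0451]
orientation: [[-0.097, 0.995, -0.017], [0.982, 0.098, 0.163], [0.164, -0.001, -0.987]]
force: [-3.2, -31.0, 3.0]
finger_gap: -0.0003
```

The stop is felt: the force rises to 31 N and the tool stalls. I'm backing off and rising.

Request:
{"method": "servo_tool", "body": {"moves": [{"x": -4, "y": 0, "z": -0.7, "rx": 0, "ry": 0, "rz": 0, "hand": 0}, {"x": -10, "y": 0, "z": -1.7, "rx": 0, "ry": 0, "rz": 0, "hand": 0}, {"x": -20, "y": 0, "z": -3.5, "rx": 0, "ry": 0, "rz": 0, "hand": 0}, {"x": -30, "y": 0, "z": -5.2, "rx": 0, "ry": 0, "rz": 0, "hand": 0}, {"x": -30, "y": 0, "z": -35, "rx": 0, "ry": 0, "rz": 0, "hand": 0}, {"x": -30, "y": 0, "z": -70, "rx": 0, "ry": 0, "rz": 0, "hand": 0}, {"x": -30, "y": 0, "z": -110, "rx": 0, "ry": 0, "rz": 0, "hand": 0}, {"x": -30, "y": 0, "z": -110, "rx": 0, "ry": 0, "rz": 0, "hand": 0}]}}

```text
time_s: 6.18
tcp_pos: [0.5902, -0.0209, 0.1552]
orientation: [[-0.1, 0.995, -0.008], [0.98, 0.1, 0.17], [0.17, 0.009, -0.985]]
force: [0.1, -0.5, -0.1]
finger_gap: -0.0001
```

```bash
python3 - <<'E'
from h import *
import cv2
a=imaging.camera("top")["image"][180:280,230:420];b=imaging.camera("side")["image"][150:300,230:420]
a=cv2.resize(a,None,fx=4,fy=4,interpolation=cv2.INTER_CUBIC)[50:350,:500];b=cv2.resize(b[60:],None,fx=3,fy=3,interpolation=cv2.INTER_CUBIC)[:,:300]
cv2.imwrite("pics/p3.png",np.hstack([a,cv2.copyMakeBorder(b,0,300-b.shape[0],0,0,0)]))
# rib middle: measured tail = TCP+half finger; butting origin s
for s in (.1095,):
    delta(*goal(s,.16)); delta(*goal(s,.05))
E
```

```text
t 6.2833 target [0.5779 0.0669 0.16  ] shift mm [87.8 -1.6  4.9] turn deg [ 0.19 -9.89 -0.05] F [-0.4662  0.8868 -0.3853]
t 6.2833 target [0.5779 0.0669 0.05  ] shift mm [ 68.9  -1.9 113.3] turn deg [ 0.19 -9.89 -0.05] F [-0.4662  0.8868 -0.3853]
```

View pics/p3.png

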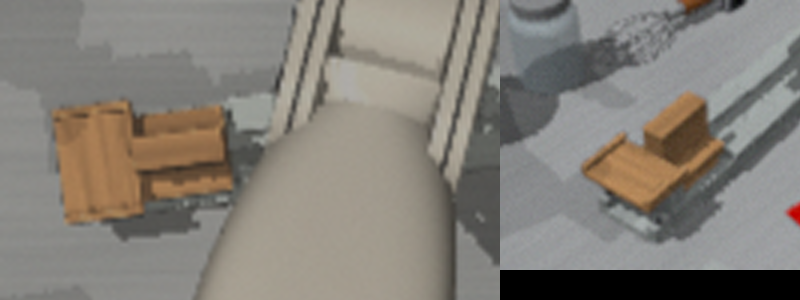

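```bash
python3 - <<'E'
from h import *
c=imaging.camera("top")
P=np.array([p2w(c,230+u/4-.4,192.5+v/4-.4,.088)[:2] for u,v in((132,137),(222,127),(227,162),(133,170))])
print(P,P.mean(0))
d=np.array([np.cos(YAW),np.sin(YAW)]);print("s,lat",(P.mean(0)-C)@d,(P.mean(0)-C)@[-d[1],d[0]])
E
```

```text
[[0.5859 0.0975]
 [0.5917 0.0359]
 [0.5677 0.0328]
 [0.5633 0.097 ]] [0.5772 0.0658]
s,lat 0.10846665559958348 0.0008924946687207857
```

Request:
{"method": "servo_tool", "body": {"moves": [{"x": 30, "y": -1, "z": -3, "rx": 0.1, "ry": -3.3, "rz": 0, "hand": 1}, {"x": 60, "y": -1, "z": 0, "rx": 0.2, "ry": -6.6, "rz": 0, "hand": 1}, {"x": 90, "y": -2, "z": 5, "rx": 0.2, "ry": -9.9, "rz": 0, "hand": 1}, {"x": 90, "y": -2, "z": 5, "rx": 0.2, "ry": -9.9, "rz": 0, "hand": 1}, {"x": 90, "y": -2, "z": 5, "rx": 0.2, "ry": -9.9, "rz": 0, "hand": 1}, {"x": 90, "y": -2, "z": 5, "rx": 0.2, "ry": -9.9, "rz": 0, "hand": 1}, {"x": 90, "y": -2, "z": 5, "rx": 0.2, "ry": -9.9, "rz": 0, "hand": 1}, {"x": 90, "y": -2, "z": 5, "rx": 0.2, "ry": -9.9, "rz": 0, "hand": 1}]}}

```text
time_s: 7.0
tcp_pos: [0.5763, 0.0687, 0.1582]
orientation: [[-0.099, 0.995, -0.005], [0.995, 0.099, 0.001], [0.001, -0.005, -1.0]]
force: [-0.2, -0.7, 0.1]
finger_gap: 0.0852
```

```bash
python3 - <<'E'
from h import *
print(env.get_state()["finger_gap"]);delta(*goal(.1115,.051,lat=.0009))
E
```

```text
0.08521524212251777
t 7.0 target [0.5768 0.0688 0.051 ] shift mm [ -0.    1.  107.2] turn deg [-0.27 -0.06 -0.12] F [-0.2103 -0.7397  0.0887]
```

Request:
{"method": "servo_tool", "body": {"moves": [{"x": 0, "y": 0.5, "z": 25, "rx": -0.27, "ry": 0, "rz": 0, "hand": 1}, {"x": 0, "y": 1, "z": 50, "rx": -0.27, "ry": 0, "rz": 0, "hand": 1}, {"x": 0, "y": 1, "z": 75, "rx": -0.27, "ry": 0, "rz": 0, "hand": 1}, {"x": 0, "y": 1, "z": 92, "rx": -0.27, "ry": 0, "rz": 0, "hand": 1}, {"x": 0, "y": 1, "z": 103, "rx": -0.27, "ry": 0, "rz": 0, "hand": 1}, {"x": 0, "y": 1, "z": 107, "rx": -0.27, "ry": 0, "rz": 0, "hand": 1}, {"x": 0, "y": 1, "z": 107, "rx": -0.27, "ry": 0, "rz": 0, "hand": 1}]}}

```text
time_s: 7.58
tcp_pos: [0.5765, 0.0691, 0.0508]
orientation: [[-0.099, 0.995, -0.001], [0.995, 0.099, 0.001], [0.001, -0.001, -1.0]]
force: [0.0, 0.0, 1.2]
finger_gap: 0.0853
```

Request:
{"method": "servo_tool", "body": {"moves": [{"x": 0, "y": 0, "z": 0, "rx": 0, "ry": 0, "rz": 0, "hand": 0.6}, {"x": 0, "y": 0, "z": 0, "rx": 0, "ry": 0, "rz": 0, "hand": 0.45}, {"x": 0, "y": 0, "z": 0, "rx": 0, "ry": 0, "rz": 0, "hand": 0.35}, {"x": 0, "y": 0, "z": 0, "rx": 0, "ry": 0, "rz": 0, "hand": 0.3}, {"x": 0, "y": 0, "z": 0, "rx": 0, "ry": 0, "rz": 0, "hand": 0}, {"x": 0, "y": 0, "z": 0, "rx": 0, "ry": 0, "rz": 0, "hand": 0}, {"x": 0, "y": 0, "z": 0, "rx": 0, "ry": 0, "rz": 0, "hand": 0}, {"x": 0, "y": 0, "z": 0, "rx": 0, "ry": 0, "rz": 0, "hand": 0}, {"x": 0, "y": 0, "z": 0, "rx": 0, "ry": 0, "rz": 0, "hand": 0}, {"x": 0, "y": 0, "z": 0, "rx": 0, "ry": 0, "rz": 0, "hand": 0}], "force": 40}}

```text
time_s: 8.42
tcp_pos: [0.5767, 0.0701, 0.0522]
orientation: [[-0.101, 0.995, 0.001], [0.995, 0.101, 0.001], [0.001, 0.001, -1.0]]
force: [-3.2, -1.9, 5.9]
finger_gap: 0.0235
```

Request:
{"method": "servo_tool", "body": {"moves": [{"x": 0, "y": 0, "z": -3, "rx": 0, "ry": 0, "rz": 0, "hand": 0}, {"x": 0, "y": 0, "z": -5, "rx": 0, "ry": 0, "rz": 0, "hand": 0}, {"x": 0, "y": 0, "z": -7, "rx": 0, "ry": 0, "rz": 0, "hand": 0}]}}

```text
time_s: 8.67
tcp_pos: [0.5767, 0.0702, 0.0587]
orientation: [[-0.101, 0.995, 0.0], [0.995, 0.101, 0.001], [0.001, 0.001, -1.0]]
force: [-0.7, -1.4, -2.9]
finger_gap: 0.0235
```

Request:
{"method": "servo_tool", "body": {"moves": [{"x": 0, "y": 0, "z": -4, "rx": 0, "ry": 0, "rz": 0, "hand": 0}, {"x": 0, "y": 0, "z": -8, "rx": 0, "ry": 0, "rz": 0, "hand": 0}, {"x": 0, "y": 0, "z": -13, "rx": 0, "ry": 0, "rz": 0, "hand": 0}, {"x": 0, "y": 0, "z": -20, "rx": 0, "ry": 0, "rz": 0, "hand": 0}, {"x": 0, "y": 0, "z": -30, "rx": 0, "ry": 0, "rz": 0, "hand": 0}, {"x": 0, "y": 0, "z": -45, "rx": 0, "ry": 0, "rz": 0, "hand": 0}, {"x": 0, "y": 0, "z": -65, "rx": 0, "ry": 0, "rz": 0, "hand": 0}, {"x": 0, "y": 0, "z": -85, "rx": 0, "ry": 0, "rz": 0, "hand": 0}, {"x": 0, "y": 0, "z": -95, "rx": 0, "ry": 0, "rz": 0, "hand": 0}, {"x": 0, "y": 0, "z": -95, "rx": 0, "ry": 0, "rz": 0, "hand": 0}, {"x": 0, "y": 0, "z": -95, "rx": 0, "ry": 0, "rz": 0, "hand": 0}]}}

```text
time_s: 9.58
tcp_pos: [0.577, 0.0701, 0.1542]
orientation: [[-0.101, 0.995, 0.002], [0.995, 0.101, 0.001], [0.001, 0.002, -1.0]]
force: [-0.8, -0.2, -2.9]
finger_gap: 0.0236
```

```bash
python3 - <<'E'
from h import *
import cv2
# target: tray centre (0.3724,-0.229), tray yaw ~3.6deg -> holder x along tray y: yaw 93.6
yaw=np.radians(93.6);d=np.array([np.cos(yaw),np.sin(yaw)]);
org=np.array([.3724,-.229])-.01*d
tcp=org+.004*d
p,R=goal(0,.155,yaw=yaw);p[:2]=tcp;delta(p,R)
p[2]=.049;delta(p,R)
b=imaging.camera("side")["image"][130:330,200:420]
cv2.imwrite("pics/p4.png",cv2.resize(b,None,fx=2.5,fy=2.5,interpolation=cv2.INTER_CUBIC))
E
```

```text
t 9.5833 target [ 0.3728 -0.235   0.155 ] shift mm [-282.9 -233.9   -1.6] turn deg [ 0.13 -0.04  2.19] F [-0.8394 -0.1503 -2.9094]
t 9.5833 target [ 0.3728 -0.235   0.049 ] shift mm [-283.  -234.2  104.4] turn deg [ 0.13 -0.04  2.19] F [-0.8394 -0.1503 -2.9094]
```

View pics/p4.png

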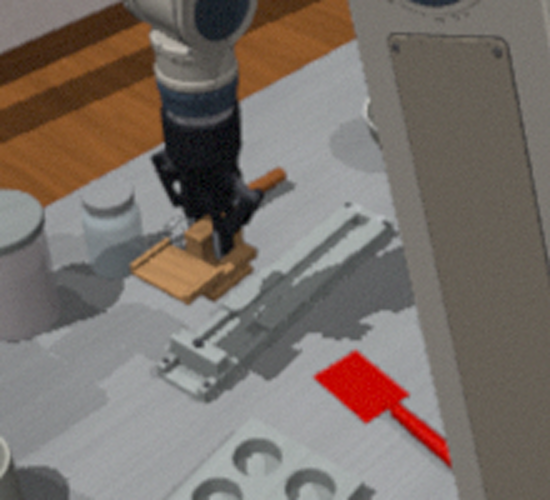

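The holder hangs upright and clear of the track. I'm carrying it over the tray.

Request:
{"method": "servo_tool", "body": {"moves": [{"x": -10, "y": -8, "z": -1, "rx": 0, "ry": 0, "rz": 0, "hand": 0}, {"x": -26, "y": -21, "z": -1, "rx": 0, "ry": 0, "rz": 0.2, "hand": 0}, {"x": -45, "y": -37, "z": -1, "rx": 0, "ry": 0, "rz": 0.4, "hand": 0}, {"x": -65, "y": -54, "z": -1, "rx": 0, "ry": 0, "rz": 0.5, "hand": 0}, {"x": -85, "y": -70, "z": -1, "rx": 0, "ry": 0, "rz": 0.7, "hand": 0}, {"x": -105, "y": -87, "z": -1, "rx": 0, "ry": 0, "rz": 0.8, "hand": 0}, {"x": -125, "y": -103, "z": -1, "rx": 0, "ry": 0, "rz": 1, "hand": 0}, {"x": -145, "y": -120, "z": -1, "rx": 0, "ry": 0, "rz": 1.1, "hand": 0}, {"x": -165, "y": -136, "z": -1, "rx": 0, "ry": 0, "rz": 1.3, "hand": 0}, {"x": -185, "y": -153, "z": -1, "rx": 0, "ry": 0, "rz": 1.4, "hand": 0}, {"x": -205, "y": -170, "z": -1, "rx": 0, "ry": 0, "rz": 1.6, "hand": 0}, {"x": -225, "y": -186, "z": -1, "rx": 0, "ry": 0, "rz": 1.8, "hand": 0}, {"x": -243, "y": -201, "z": -1, "rx": 0, "ry": 0, "rz": 1.9, "hand": 0}, {"x": -258, "y": -213, "z": -1, "rx": 0, "ry": 0, "rz": 2, "hand": 0}, {"x": -270, "y": -223, "z": -1, "rx": 0, "ry": 0, "rz": 2.1, "hand": 0}, {"x": -278, "y": -230, "z": -1, "rx": 0, "ry": 0, "rz": 2.2, "hand": 0}, {"x": -283, "y": -234, "z": -1, "rx": 0, "ry": 0, "rz": 2.2, "hand": 0}, {"x": -283, "y": -234, "z": -1, "rx": 0, "ry": 0, "rz": 2.2, "hand": 0}]}}

```text
time_s: 11.13
tcp_pos: [0.3718, -0.2357, 0.1539]
orientation: [[-0.061, 0.998, 0.0], [0.998, 0.061, 0.001], [0.001, 0.0, -1.0]]
force: [0.5, 0.2, -1.8]
finger_gap: 0.0233
```

Request:
{"method": "servo_tool", "body": {"moves": [{"x": 0, "y": 0, "z": 10, "rx": 0, "ry": 0, "rz": 0, "hand": 0}, {"x": 0, "y": 0, "z": 22, "rx": 0, "ry": 0, "rz": 0, "hand": 0}, {"x": 0, "y": 0, "z": 34, "rx": 0, "ry": 0, "rz": 0, "hand": 0}, {"x": 0, "y": 0, "z": 46, "rx": 0, "ry": 0, "rz": 0, "hand": 0}, {"x": 0, "y": 0, "z": 56, "rx": 0, "ry": 0, "rz": 0, "hand": 0}, {"x": 0, "y": 0, "z": 64, "rx": 0, "ry": 0, "rz": 0, "hand": 0}, {"x": 0, "y": 0, "z": 70, "rx": 0, "ry": 0, "rz": 0, "hand": 0}, {"x": 0, "y": 0, "z": 70, "rx": 0, "ry": 0, "rz": 0, "hand": 0}]}}

```text
time_s: 11.8
tcp_pos: [0.3724, -0.2342, 0.0834]
orientation: [[-0.063, 0.998, -0.0], [0.998, 0.063, 0.002], [0.002, -0.0, -1.0]]
force: [-1.3, 0.3, -2.1]
finger_gap: 0.0236
```

```bash
python3 - <<'E'
from h import *
import cv2
s=env.get_state();print(s["tcp_pos"],s["orientation"],s["force"],s["finger_gap"])
a=imaging.camera("top")["image"][240:370,300:460];b=imaging.camera("side")["image"][150:330,300:460]
a=cv2.resize(a,None,fx=2.5,fy=2.5,interpolation=cv2.INTER_CUBIC);b=cv2.resize(b,None,fx=2.5,fy=2.5,interpolation=cv2.INTER_CUBIC)
cv2.imwrite("pics/p5.png",np.hstack([cv2.copyMakeBorder(a,0,b.shape[0]-a.shape[0],0,0,0),b]))
E
```

```text
[ 0.3724 -0.2342  0.0834] [[-0.0633  0.998  -0.0001]
 [ 0.998   0.0633  0.0022]
 [ 0.0022 -0.     -1.    ]] [-1.3349  0.3092 -2.1454] 0.023577345615995376
```

View pics/p5.png

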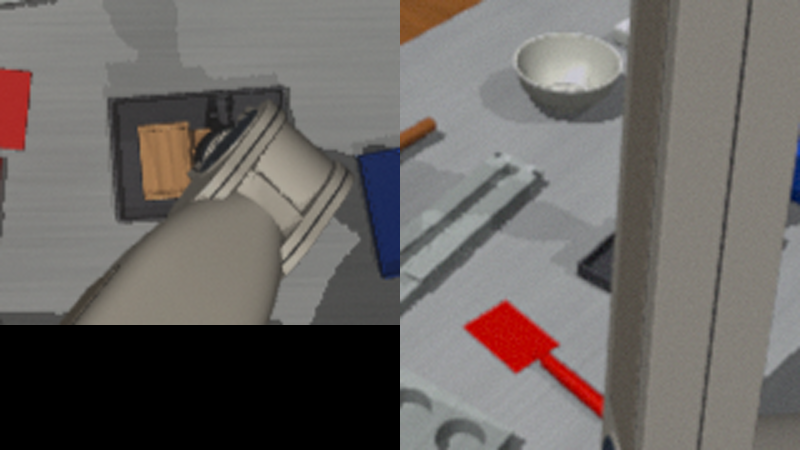

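The holder is centred over the dark tray. I'll lower it gently until it makes contact.

Request:
{"method": "servo_tool", "body": {"moves": [{"x": 0, "y": 0, "z": 6, "rx": 0, "ry": 0, "rz": 0, "hand": 0}, {"x": 0, "y": 0, "z": 12, "rx": 0, "ry": 0, "rz": 0, "hand": 0}, {"x": 0, "y": 0, "z": 18, "rx": 0, "ry": 0, "rz": 0, "hand": 0}, {"x": 0, "y": 0, "z": 24, "rx": 0, "ry": 0, "rz": 0, "hand": 0}, {"x": 0, "y": 0, "z": 28, "rx": 0, "ry": 0, "rz": 0, "hand": 0}, {"x": 0, "y": 0, "z": 31, "rx": 0, "ry": 0, "rz": 0, "hand": 0}, {"x": 0, "y": 0, "z": 32, "rx": 0, "ry": 0, "rz": 0, "hand": 0}]}}

```text
time_s: 12.48
tcp_pos: [0.3725, -0.2348, 0.0518]
orientation: [[-0.063, 0.998, 0.001], [0.998, 0.063, 0.001], [0.001, 0.001, -1.0]]
force: [0.1, 0.4, -2.4]
finger_gap: 0.0238
```

Request:
{"method": "servo_tool", "body": {"moves": [{"x": 0, "y": 0, "z": 1, "rx": 0, "ry": 0, "rz": 0, "hand": 0}, {"x": 0, "y": 0, "z": 2, "rx": 0, "ry": 0, "rz": 0, "hand": 0}]}}

```text
time_s: 12.65
tcp_pos: [0.3728, -0.2351, 0.0504]
orientation: [[-0.063, 0.998, 0.001], [0.998, 0.063, 0.001], [0.001, 0.001, -1.0]]
force: [0.4, 0.5, -1.4]
finger_gap: 0.0232
```

Request:
{"method": "servo_tool", "body": {"moves": [{"x": 0, "y": 0, "z": 0.7, "rx": 0, "ry": 0, "rz": 0, "hand": 0}, {"x": 0, "y": 0, "z": 1.4, "rx": 0, "ry": 0, "rz": 0, "hand": 0}]}}

```text
time_s: 12.82
tcp_pos: [0.3728, -0.2351, 0.0491]
orientation: [[-0.063, 0.998, 0.001], [0.998, 0.063, 0.001], [0.0, 0.001, -1.0]]
force: [-0.3, 0.1, -2.2]
finger_gap: 0.0235
```

Request:
{"method": "servo_tool", "body": {"moves": [{"x": 0, "y": 0, "z": 0.7, "rx": 0, "ry": 0, "rz": 0, "hand": 0}, {"x": 0, "y": 0, "z": 1.4, "rx": 0, "ry": 0, "rz": 0, "hand": 0}]}}

```text
time_s: 12.98
tcp_pos: [0.3727, -0.2352, 0.0481]
orientation: [[-0.063, 0.998, 0.001], [0.998, 0.063, 0.0], [0.0, 0.001, -1.0]]
force: [-5.3, 4.2, 18.3]
finger_gap: 0.0236
```

Request:
{"method": "servo_tool", "body": {"moves": [{"x": 0, "y": 0, "z": 0.5, "rx": 0, "ry": 0, "rz": 0, "hand": 0}, {"x": 0, "y": 0, "z": 1, "rx": 0, "ry": 0, "rz": 0, "hand": 0}]}}

```text
time_s: 13.15
tcp_pos: [0.3727, -0.2352, 0.048]
orientation: [[-0.063, 0.998, 0.002], [0.998, 0.063, -0.0], [-0.0, 0.002, -1.0]]
force: [-8.6, 4.9, 30.6]
finger_gap: 0.0238
```

Contact came at TCP z = 0.048, as predicted. I'll relieve the load, open, and rise.

Request:
{"method": "servo_tool", "body": {"moves": [{"x": 0, "y": 0, "z": -1, "rx": 0, "ry": 0, "rz": 0, "hand": 0}, {"x": 0, "y": 0, "z": -1.6, "rx": 0, "ry": 0, "rz": 0, "hand": 0}, {"x": 0, "y": 0, "z": -1.6, "rx": 0, "ry": 0, "rz": 0, "hand": 0.35}, {"x": 0, "y": 0, "z": -1.6, "rx": 0, "ry": 0, "rz": 0, "hand": 0.45}, {"x": 0, "y": 0, "z": -1.6, "rx": 0, "ry": 0, "rz": 0, "hand": 0.7}, {"x": 0, "y": 0, "z": -1.6, "rx": 0, "ry": 0, "rz": 0, "hand": 1}, {"x": 0, "y": 0, "z": -1.6, "rx": 0, "ry": 0, "rz": 0, "hand": 1}, {"x": 0, "y": 0, "z": -1.6, "rx": 0, "ry": 0, "rz": 0, "hand": 1}, {"x": 0, "y": 0, "z": -1.6, "rx": 0, "ry": 0, "rz": 0, "hand": 1}]}}

```text
time_s: 13.9
tcp_pos: [0.3727, -0.235, 0.0481]
orientation: [[-0.063, 0.998, 0.001], [0.998, 0.063, 0.001], [0.001, 0.001, -1.0]]
force: [-0.1, -0.6, 0.5]
finger_gap: 0.0855
```

Request:
{"method": "servo_tool", "body": {"moves": [{"x": 0, "y": 0, "z": -15, "rx": 0, "ry": 0, "rz": 0, "hand": 1}, {"x": 0, "y": 0, "z": -35, "rx": 0, "ry": 0, "rz": 0, "hand": 1}, {"x": 0, "y": 0, "z": -65, "rx": 0, "ry": 0, "rz": 0, "hand": 1}, {"x": 0, "y": 0, "z": -100, "rx": 0, "ry": 0, "rz": 0, "hand": 1}, {"x": 0, "y": 0, "z": -130, "rx": 0, "ry": 0, "rz": 0, "hand": 1}, {"x": -40, "y": 0, "z": -150, "rx": 0, "ry": 0, "rz": 0, "hand": 1}, {"x": -80, "y": 0, "z": -150, "rx": 0, "ry": 0, "rz": 0, "hand": 1}, {"x": -120, "y": 0, "z": -150, "rx": 0, "ry": 0, "rz": 0, "hand": 1}, {"x": -160, "y": 0, "z": -150, "rx": 0, "ry": 0, "rz": 0, "hand": 1}, {"x": -180, "y": 0, "z": -150, "rx": 0, "ry": 0, "rz": 0, "hand": 1}, {"x": -180, "y": 0, "z": -150, "rx": 0, "ry": 0, "rz": 0, "hand": 1}, {"x": -180, "y": 0, "z": -150, "rx": 0, "ry": 0, "rz": 0, "hand": 1}]}}

```text
time_s: 14.9
tcp_pos: [0.3834, -0.4156, 0.1972]
orientation: [[-0.061, 0.998, 0.0], [0.998, 0.061, 0.002], [0.002, 0.0, -1.0]]
force: [0.1, 0.2, 0.4]
finger_gap: 0.0856
```

```bash
python3 - <<'E'
from h import *
import cv2
i=imaging.camera("top")["image"]
a=cv2.resize(i[130:360,130:480],(700,460),interpolation=cv2.INTER_CUBIC)
cv2.imwrite("pics/p6.png",a)
b=cv2.imread("pics/top0.png");d=cv2.absdiff(i,b).max(2)
for n,(u,v,u2,v2) in dict(spat=(285,262,315,340),whisk=(298,160,372,180),can=(204,124,246,166),bowl=(410,165,467,220),jar=(264,138,292,166),mug=(132,212,176,246)).items(): print(n,(d[v:v2,u:u2]>40).mean().round(3))
E
```

```text
spat 0.0
whisk 0.0
can 0.0
bowl 0.0
jar 0.0
mug 0.0
```

View pics/p6.png

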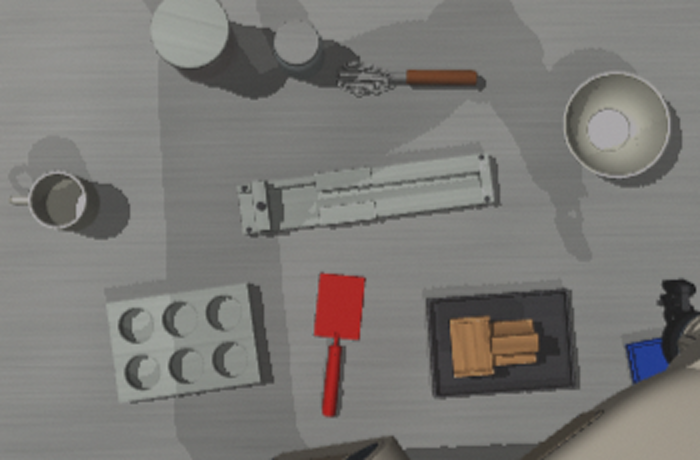

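The holder stands upright inside the dark tray, released, with its rib at about (514,343). The bystanders haven't moved and the gripper is clear, so I'm handing in.

```bash
python3 -c "
from plant import env
print(env.sign_off())"
```

```text
the job is handed in; nothing more can be done
None
```

The holder is off its track and standing in the dark steel draining tray, and I handed the job in at about 15 s of the 54 s allowed. The sign-off gives no verdict, so the result rests on the checks below.

- **Push:** I pushed it with shut fingers on its tail face. The drag was about 2 N until the stop was felt, where the force rose to 31 N and the tool stalled. The top camera put the holder origin at about track x = 0.108 m, against 0.1095 m estimated beforehand from the stop face.
- **Lift:** I gripped the rib with the gripper set to 40 N and lifted it straight out, with no sign of the foot catching on the lips.
- **Set down:** I lowered it until the foot touched the tray floor, at the tool height I had worked out. The downward load reached about 31 N there. I took that load off before opening the fingers.

**Last checks:**
- The final top picture shows the holder upright and wholly inside the rim.
- Comparing that picture with the first one showed no change at the spatula, whisk, canister, bowl, jar or mug.
- The gripper was well clear, with the force on the tool near zero.

I did not measure the holder's final tilt; I judged it upright from the picture. One move call was refused because I had left out the zero turns; I sent it again complete, and nothing had moved in between.

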